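Stroke the lead duct's lids shut

ROBOT

A 6-joint arm with a two-finger parallel gripper is mounted at the origin on the work surface. World frame = base frame: x ahead of the robot, y to its left, z up, the work surface at z = 0. Lengths are in mm, angles in rad, forces in N, time in s.
With the tool pointing down it reaches from about 350 to 950 mm from the base axis. Payload 17.4 kg.
Tool frame: the origin (TCP) lies on the centre line of the jaws, within the pads' length; the fingertips stand 11 mm ahead of it and the grasp point (between the pads) lies 8 mm behind it; x points along the fingers, z is the direction in which the jaws open and shut, and the axes are right-handed (so a half turn about x gives the same grasp; the last joint's range is limited). The gripper opens to 93 mm and grips with 3 to 60 N. Pads are 15 mm wide; open, the fingers measure 128 mm over their backs; the gripper's body (75 mm by 188 mm) begins 65 mm behind the grasp point.
Start: joints at [1.074, 0.116, 1.442, -0, 1.584, -0.038], TCP at [298.947, 605.197, 229.646] pointing down, gripper open.
Joint ranges: [-2.83, 2.83], [-0.83, 2.19], [0.07, 2.5], [-1.14, 4.28], [0.01, 3], [-2.97, 2.97]. Speed limits (rad/s): [1.89, 1.89, 2.22, 3.14, 3.14, 3.14].

INTERFACE

Orientations are given as a rotation vector (axis times angle).
In Python, from plant import r, vision gives the robot as it stands.
- The arm moves only by the tool arm_command, never from a script. Its argument "moves" is a list that holds one entry, the list of rows, each a list of 6 numbers: the shift along the tool's x, y, z as a fraction of full scale, then the turn, a rotation vector about the tool's x, y, z as a fraction of full scale. A call has 1 to 12 rows; each row is the pose to reach, as a shift and turn from the pose commanded when the call began, along the tool's axes at that moment, turning the shorter way round; what a row does not reach only later rows make up. Full scale, the value 1, is 0.15 m for a shift and pi rad for a turn. A row lasts 1/8 s, in which the tool goes at most 62.5 mm and 10.7 degrees, less where a joint would pass 70% of its speed; a pose out of reach is approached as far as the arm can. A call with a number of a shift or a turn outside -1 to 1 is refused whole. A call with a gripper value outside its range is refused whole. "grip" is the finger opening in mm, from 0 to 93, set as the call begins (left out, the last holds). The fingers move at their own pace and stop on an object; "force" is the grip in N (left out, the last holds). Time passes only in rows, so rows that repeat a pose let the fingers close. It gives the time, the measured TCP pose, the force and the opening at its end, in the units of the state.
- r.get_obs(): the state, without advancing time (a new reading comes with each control period).
- vision.snapshot(name): name is "scene" or "top"; returns the picture (420x560x3 uint8, red, green, blue); there is no depth.
- vision.get_calibration(name): a dict with "camera_matrix" (3x3 intrinsics, pixels), "D" ([k1, k2, p1, p2, k3] as OpenCV has them; the pictures are not rectified), "eye" and "attitude" of the camera in the world. Camera axes: x right, y up, looking along -z (the intrinsics and any distortion apply to the point x, -y, -z); pixel columns grow to the right and rows downward; lengths in mm; the calibration is good to about 2 mm. A picture is of the moment at which its call begins. get_calibration takes no time and is no camera call.
- r.hand_in(): hands the job in, once; it reports no verdict.
Trained networks look in the newest picture that a camera, given by its name, has taken for a name from the list of things; names that differ only in an ending like _2 or _b are one class to them, and where a whole thing is asked for, a point or a joint stands for the part that bears it (a point fixed in the world has none). Each returns a list of dicts, best first, with "conf" (0 to 1); they miss things now and then, are a little off and sometimes report something else, mostly with a low value. They report only what shows in the picture. A call takes as long as a camera call.
- vision.cut_out(camera, label): "mask" (420x560 bool, what is visible of it).
- vision.landmark_of(camera, label): "point" ([x, y, z] in mm, in the coordinates of the camera as it stood for that picture, good to about 4 mm: a listed point, or the origin of a listed thing).
The state is a dict: "clock": time; "q": joint angles; "qd": joint speeds; "joint_efforts": joint torques, N m; "position": TCP position; "tool_rot": TCP orientation; "ft_force": force on the tool from outside, world axes, zero at the start; "moment": the same for the moment, N m; "width": opening from 0.0 (shut) to 1.0 (fully open).
Only numpy, scipy, OpenCV 4.12 (cv2) and the standard library are available. Lean on these libraries where they do the work, as an engineer would, in place of code of your own. Each camera call takes 0.05 s, during which the arm holds its last target.

TASK

The curved lead duct on the bench has five hinged lids standing ajar. Run the fingertips lightly along the duct, from the square junction box to its bare end, laying the lids down one after another in that order so that all five end up fully shut. Press only gently, do not pull any lid further open, leave the things standing around where they are, and finish with the arm clear of everything.

Things in the scene. Friction and masses are not known exactly. Their poses are not given: they have to be found in the camera images.
- duct: Grey duct fixed to the bench: channel 40 mm wide, an arc of five straight 50 mm links, each turned 0.24 rad left of the one before, each with a white lid. First end: square junction box 60 x 64 mm, 28 mm high (6 mm lower than shut lids); other end: bare end plate. Origin on the bench amid the arc; x along the third link away from the box, y to the hollow side, z up.
- lid1_hinge (a point): Point on the duct (it does not move with the lid), on the centre line at the hinge of lid 1, at the height of the lid's upper face when shut (34 mm above the bench). Lid 1 is next to the junction box, whose edge is 3 mm behind this point. The lid runs 44 mm from here straight towards the next link's hinge.
- lid2_hinge (a point): Point on the duct (it does not move with the lid), on the centre line at the hinge of lid 2, at the height of the lid's upper face when shut (34 mm above the bench). The lid runs 44 mm from here straight towards the next link's hinge.
- lid3_hinge (a point): Point on the duct (it does not move with the lid), on the centre line at the hinge of lid 3, at the height of the lid's upper face when shut (34 mm above the bench). The lid runs 44 mm from here straight towards the next link's hinge.
- lid4_hinge (a point): Point on the duct (it does not move with the lid), on the centre line at the hinge of lid 4, at the height of the lid's upper face when shut (34 mm above the bench). The lid runs 44 mm from here straight towards the next link's hinge.
- lid5_hinge (a point): Point on the duct (it does not move with the lid), on the centre line at the hinge of lid 5, at the height of the lid's upper face when shut (34 mm above the bench). The lid runs 44 mm from here straight towards the next link's hinge (for lid 5: towards duct_end).
- duct_end (a point): Point on the centre line at the bare end of the duct, 3 mm past the free edge of lid 5 when shut, at the height of the shut lids' upper faces (34 mm above the bench).
- lid1 (a joint): Angle of lid 1 from the box, rad: 0 shut flat, 0.35 to 0.5 at the start, greater as its free edge rises. White plate 44 x 44 x 4 mm, 15 g, hinged across the duct at its edge nearer the junction box. The stiff hinge (0.02 N m) holds it where it is left; a fingertip stroked along it away from the box lays it down with a few newtons. Firm stop when shut.
- lid2 (a joint): Angle of lid 2 from the box, rad: 0 shut flat, 0.35 to 0.5 at the start, greater as its free edge rises. White plate 44 x 44 x 4 mm, 15 g, hinged across the duct at its edge nearer the junction box. The stiff hinge (0.02 N m) holds it where it is left; a fingertip stroked along it away from the box lays it down with a few newtons. Firm stop when shut.
- lid3 (a joint): Angle of lid 3 from the box, rad: 0 shut flat, 0.35 to 0.5 at the start, greater as its free edge rises. White plate 44 x 44 x 4 mm, 15 g, hinged across the duct at its edge nearer the junction box. The stiff hinge (0.02 N m) holds it where it is left; a fingertip stroked along it away from the box lays it down with a few newtons. Firm stop when shut.
- lid4 (a joint): Angle of lid 4 from the box, rad: 0 shut flat, 0.35 to 0.5 at the start, greater as its free edge rises. White plate 44 x 44 x 4 mm, 15 g, hinged across the duct at its edge nearer the junction box. The stiff hinge (0.02 N m) holds it where it is left; a fingertip stroked along it away from the box lays it down with a few newtons. Firm stop when shut.
- lid5 (a joint): Angle of lid 5 from the box, rad: 0 shut flat, 0.35 to 0.5 at the start, greater as its free edge rises. White plate 44 x 44 x 4 mm, 15 g, hinged across the duct at its edge nearer the junction box. The stiff hinge (0.02 N m) holds it where it is left; a fingertip stroked along it away from the box lays it down with a few newtons. Firm stop when shut.
- gel_jar: Bystander, loose: jar with a lid, 48 mm across, 45 mm high, on the hollow side of the arc. Origin: on the bench under it.
- tape_roll: Bystander, loose: roll of paper tape lying flat, 60 mm across, 19 mm high, on the bulging side of the arc. Origin: on the bench under it.
- adapter: Bystander, loose: small grey block, 50 x 30 x 22 mm, on the bulging side of the arc. Origin: on the bench under it.
- meter: Bystander, loose: hand-held meter lying on its back, 150 x 75 x 40 mm. Origin: on the bench under it.
- red_tray: Bystander, loose: red open tray, 150 x 110 x 40 mm. Origin: on the bench under it.
- driver: Bystander, loose: screwdriver, 170 mm long, lying down. Origin: under its middle, on the bench.
- beaker: Bystander, loose: white open cup, 64 mm across, 80 mm high. Origin: on the bench under it.

How it is judged (in metres and radians):
On the way, in this order (a step that is already met when the one before it is completed fails the run):
1. lid 1 is laid down by the fingers while lid 2 is still ajar (value of joint lid1 below 0.2 rad and contact force between the fingers and duct above 0.02 N and value of joint lid2 above 0.21 rad).
2. lid 2 is laid down by the fingers while lid 3 is still ajar (value of joint lid2 below 0.2 rad and contact force between the fingers and duct above 0.02 N and value of joint lid3 above 0.21 rad).
3. lid 3 is laid down by the fingers while lid 4 is still ajar (value of joint lid3 below 0.2 rad and contact force between the fingers and duct above 0.02 N and value of joint lid4 above 0.21 rad).
4. lid 4 is laid down by the fingers while lid 5 is still ajar (value of joint lid4 below 0.2 rad and contact force between the fingers and duct above 0.02 N and value of joint lid5 above 0.21 rad).
5. lid 5 is laid down by the fingers (value of joint lid5 below 0.2 rad and contact force between the fingers and duct above 0.02 N).
At the end, for the whole second after the job is handed in: All five lids are shut to within 0.09 rad (free edge less than 4 mm up) and every bystander is within 30 mm of where it stood (value of joint each of lid1, lid2, lid3, lid4, lid5 below 0.09 rad and distance of each of gel_jar, tape_roll, adapter, meter, red_tray, driver, beaker from where it was at the start of the episode below 0.03 m); the robot touches nothing.
It fails at once if a lid is laid down (below 0.2 rad) while the one before it, on the junction box side, still stands above 0.25 rad ((value of joint lid2 below 0.2 rad and value of joint lid1 above 0.25 rad) or (value of joint lid3 below 0.2 rad and value of joint lid2 above 0.25 rad) or (value of joint lid4 below 0.2 rad and value of joint lid3 above 0.25 rad) or (value of joint lid5 below 0.2 rad and value of joint lid4 above 0.25 rad)).
It fails at once if a lid is pulled further open (above 0.7 rad) (value of joint any of lid1, lid2, lid3, lid4, lid5 above 0.7 rad).
It fails at once if the fingers press on the duct or its lids with more than 35 N (contact force between the fingers and duct above 35 N).
It fails at once if a bystander is moved or lifted by more than 30 mm (distance of any of gel_jar, tape_roll, adapter, meter, red_tray, driver, beaker from where it was at the start of the episode above 0.03 m).
It also fails if it takes over 48 s, if anything falls off the work surface, if the arm or the gripper's body presses on something with over 40 N, if the wrist force passes 120 N, or if a joint passes its speed limit or range.

## Working session

There is one attempt and no reset: what is moved stays moved. The work goes in short steps, Python scripts to look and compute and a tool call to move; the robot and the scene stay as the last step left them, time stands still between calls to the robot, and variables do not carry over. Pictures are saved under pics/ and viewed, and the job is handed in when it is done.

Besides the shell and the picture viewer there is one more tool, called after ">>>" as name(argument=value, ...) on one line, values as JSON. arm_command: Moves the arm, as the interface text tells. Shift numbers are shares of 0.15 m and turn numbers shares of pi rad, none past 1 either way. Its arguments: {"type":"object","properties":{"moves":{"type":"array","items":{"type":"array","items":{"type":"array","items":{"type":"number","minimum":-1,"maximum":1}}}},"grip":{"type":"number"},"force":{"type":"number"}},"required":["moves"]}

```bash
ls; mkdir -p pics
python3 - <<'E'
from plant import r, vision
import cv2,numpy as np
o=r.get_obs(); print({k:np.round(v,3).tolist() for k,v in o.items()})
for n in("scene","top"):
    im=vision.snapshot(n); cv2.imwrite(f"pics/{n}0.png",im[:,:,::-1])
    c=vision.get_calibration(n); print(n,c)
    R=None
    for l in ["lid1_hinge","lid2_hinge","lid3_hinge","lid4_hinge","lid5_hinge","duct_end","duct","gel_jar","tape_roll","adapter","meter","beaker"]:
        d=vision.landmark_of(n,l)
        print(l,[(round(x["conf"],2),np.round(x["point"],1).tolist()) for x in d[:3]])
E
```

```text
pics
{'clock': 0.0, 'q': [1.074, 0.116, 1.442, 0.0, 1.584, -0.038], 'qd': [0.0, 0.0, -0.002, -0.001, -0.001, 0.002], 'joint_efforts': [-0.001, -72.125, -62.262, 0.078, 0.024, -0.0], 'position': [298.839, 605.051, 228.944], 'tool_rot': [-0.866, 1.393, 0.865], 'ft_force': [0.403, 0.337, -0.074], 'moment': [0.02, 0.045, 0.009], 'width': 1.0}
scene {'camera_matrix': array([[476.83162963,   0.        , 282.63655119],
       [  0.        , 476.83162963, 206.50298156],
       [  0.        ,   0.        ,   1.        ]]), 'D': array([-0.12242937,  0.        ,  0.        ,  0.        ,  0.        ]), 'eye': array([1547.36569442, -106.59586398, 1087.53079306]), 'attitude': array([0.61458373, 0.56036673, 1.35240889])}
lid1_hinge [(0.55, [-107.7, -106.4, -1365.8])]
lid2_hinge [(0.95, [-94.4, -66.0, -1396.1])]
lid3_hinge [(0.78, [-92.9, -37.8, -1431.9])]
lid4_hinge [(0.59, [-94.6, 0.8, -1462.8])]
lid5_hinge [(0.97, [-111.0, 37.1, -1497.7])]
duct_end [(0.72, [-136.2, 62.2, -1525.6]), (0.43, [-114.5, 37.2, -1499.0])]
duct [(0.58, [-108.4, -46.8, -1466.7]), (0.47, [-90.8, -37.9, -1432.3]), (0.33, [3
[... 373 characters left out ...]
), 'D': array([-0.05145208,  0.        ,  0.        ,  0.        ,  0.        ]), 'eye': array([382.15301384,   7.95333529, 961.92571838]), 'attitude': array([ 0.16154759, -0.16460083, -1.53687214])}
lid1_hinge [(0.7, [129.5, 84.4, -962.2]), (0.32, [91.8, -10.1, -947.9])]
lid2_hinge [(0.61, [107.3, 43.0, -960.0])]
lid3_hinge [(0.72, [90.0, -10.9, -948.4])]
lid4_hinge []
lid5_hinge [(0.56, [92.5, -107.0, -928.0])]
duct_end [(0.69, [115.9, -143.2, -923.4])]
duct [(0.93, [100.2, -33.7, -976.4])]
gel_jar [(0.56, [204.5, -66.2, -973.3])]
tape_roll [(0.58, [-3.9, -9.6, -984.3])]
adapter [(0.56, [-11.2, -123.4, -955.7])]
meter [(0.56, [-404.2, -109.0, -960.5])]
beaker [(0.76, [425.3, 9.5, -988.3])]
```

```bash
cat > h.py <<'E'
from plant import r, vision
import cv2,numpy as np
from scipy.spatial.transform import Rotation as Ro
from scipy.optimize import least_squares
names=["lid1_hinge","lid2_hinge","lid3_hinge","lid4_hinge","lid5_hinge","duct_end"]
def cam(n):
    c=vision.get_calibration(n); return c,Ro.from_rotvec(c["attitude"]),c["eye"]
def toworld(n,p):
    c,R,e=cam(n); return R.apply(p)+e
def proj(n,P):
    c,R,e=cam(n); q=R.inv().apply(np.atleast_2d(P)-e)*[1,-1,-1]
    return cv2.projectPoints(q,np.zeros(3),np.zeros(3),c["camera_matrix"],c["D"])[0].reshape(-1,2)
def chain(): # duct frame pts
    L=50;a=[(i-2)*.24 for i in range(5)]
    p=[np.array([0,0.])]
    for t in a:p.append(p[-1]+L*np.array([np.cos(t),np.sin(t)]))
    p=np.array(p); return p,np.array(a)
def place(x):
    p,a=chain(); p=p-(p[2]+p[3])/2
    c,s=np.cos(x[2]),np.sin(x[2]); return p@np.array([[c,s],[-s,c]])+x[:2], a+x[2]
E
python3 - <<'E'
from h import *
import json
obs=[]
for n in("scene","top"):
    vision.snapshot(n)
    for i,l in enumerate(names+["duct","gel_jar","tape_roll","adapter","meter","beaker","red_tray","driver"]):
        d=vision.landmark_of(n,l)
        for x in d[:1]:
            w=toworld(n,x["point"]); print(n,l,round(x["conf"],2),w.round(1))
            if i<6: obs.append((i,w))
f=lambda x:np.concatenate([(place(x)[0][i]-w[:2])for i,w in obs])
s=least_squares(f,[400,100,1.5],loss='soft_l1',f_scale=4)
print(s.x,f(s.x).reshape(-1,2).round(1).tolist()); P,a=place(s.x);print(P.round(1),a)
P3=np.c_[P,np.full(6,34)]
for n in("scene","top"):
    im=vision.snapshot(n)[:,:,::-1].copy()
    q=proj(n,P3)
    print(n,q.round(1).tolist())
    c=q.mean(0).astype(int); x0=max(0,min(560-200,c[0]-100));y0=max(0,min(420-150,c[1]-75))
    cr=cv2.resize(im[y0:y0+150,x0:x0+200],None,fx=4,fy=4,interpolation=cv2.INTER_CUBIC)
    print("crop",x0,y0)
    cv2.imwrite(f"pics/{n}c_clean.png",cr.copy())
    for u in q: cv2.circle(cr,tuple(((u-[x0,y0]+.5)*4).astype(int)),3,(0,0,255),-1)
    cv2.imwrite(f"pics/{n}c.png",cr)
np.save("fit.npy",s.x)
E
```

```text
scene lid1_hinge 0.66 [ 665.9 -115.9   32.6]
scene lid2_hinge 0.78 [623.6 -95.1  34.1]
scene lid3_hinge 0.96 [575.6 -86.5  30.9]
scene lid4_hinge 0.56 [521.7 -80.8  33.2]
scene lid5_hinge 0.58 [473.7 -94.2  37. ]
scene duct_end 0.67 [ 433.1 -110.4   34.2]
scene duct 0.63 [553.  -98.9  -2.6]
scene gel_jar 0.53 [ 523.4 -202.1   -2.5]
scene tape_roll 0.48 [577.4  14.3  -3. ]
scene adapter 0.6 [462.   18.6   2.4]
scene meter 0.56 [460.7 411.2   0.5]
scene beaker 0.78 [ 608.  -417.9   -2.4]
scene red_tray 0.85 [650.  392.   -1.8]
scene driver 0.62 [ 4.364e+02 -4.143e+02  2.000e-01]
top lid1_hinge 0.87 [ 668.4 -115.5   38. ]
top lid2_hinge 0.87 [627.4 -94.3  33.5]
top lid4_hinge 0.85 [522.8 -74.9  32.4]
top lid5_hinge 0.86 [474.7 -89.7  32.9]
top duct_end 0.8 [ 434.6 -109.4   35.5]
top duct 0.58 [556.6 -94.2  -0.7]
top gel_jar 0.77 [ 523.9 -196.4   -3.2]
top tape_roll 0.73 [577.8  12.6  -2.1]
top adapter 0.74 [461.6  17.6   2.3]
top meter 0.66 [465.  409.7  -6.2]
top beaker 0.78 [ 605.4 -420.1    2.3]
top red_tray 0.71 [650.2 392.4  -0.9]
top driver 0.59 [ 437.6 -416.5   -2. ]
[550.02817675 -79.80536196  72.23325475] [[1.2, -1.6], [-0.3, 1.7], [-0.6, 6.2], [3.4, 1.6], [2.5, 4.2], [-1.8, -1.6], [-1.3, -2.0], [-4.1, 0.8], [2.2, -4.3], [1.5, -0.2], [-3.2, -2.6]]
[[ 667.1 -117.5]
 [ 623.3  -93.4]
 [ 575.   -80.4]
 [ 525.   -79.2]
 [ 476.2  -90. ]
 [ 431.3 -112. ]] [71.75325475 71.99325475 72.23325475 72.47325475 72.71325475]
scene [[243.7, 242.7], [250.7, 230.3], [253.6, 217.8], [252.4, 205.9], [247.6, 195.2], [239.6, 186.2]]
crop 147 138
top [[338.6, 178.8], [328.7, 195.8], [323.2, 215.1], [322.5, 235.7], [326.9, 256.4], [336.2, 275.9]]
crop 229 151
```

View pics/scene0.png

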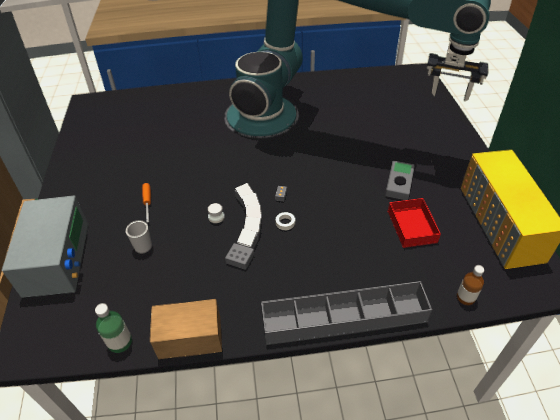

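View pics/top0.png

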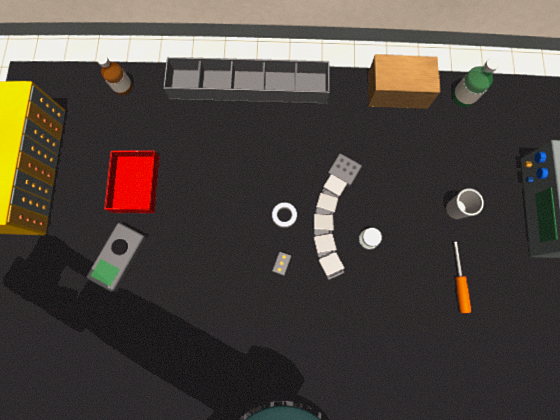

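View pics/topc.png

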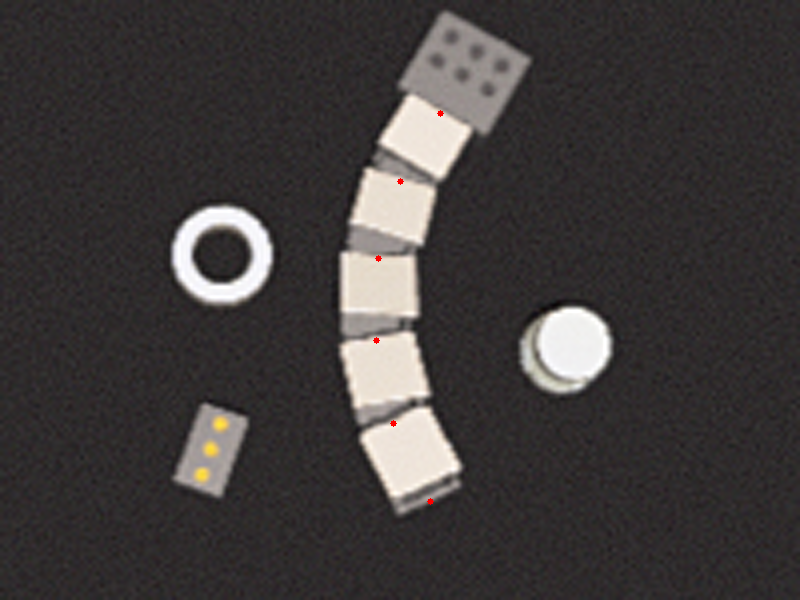

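View pics/scenec.png

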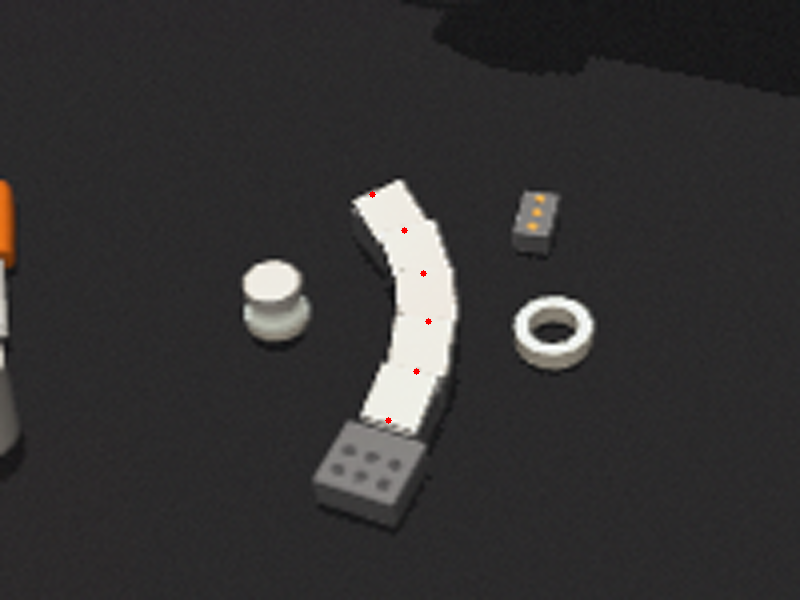

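```bash
cat >> h.py <<'E'
def plan(targets,base=None):
    """targets: list of (xyz, travel heading yaw) -> rows relative to base pose. tool x down, z=left of heading or right"""
    p0,R0=base
    out=[]
    for p,yaw,sgn in targets:
        z=sgn*np.array([-np.sin(yaw),np.cos(yaw),0]); x=np.array([0,0,-1.]); y=np.cross(z,x)
        R=Ro.from_matrix(np.c_[x,y,z]); 
        sh=R0.inv().apply(np.array(p)-p0)/150; t=(R0.inv()*R).as_rotvec()/np.pi
        out.append(np.r_[sh,t])
    return np.array(out)
E
python3 - <<'E'
from h import *
o=r.get_obs(); print(o["clock"],o["position"])
R=Ro.from_rotvec(o["tool_rot"]); print(R.as_matrix().round(3))
x=np.load("fit.npy");P,a=place(x);a=a-22*np.pi
print(a)
b=(o["position"],R)
for s in(1,-1): print(plan([([299,605,230],a[0],s)],b).round(3))
u=np.array([np.cos(a[0]),np.sin(a[0])]); print("start pt",P[0]-u*14, "box center",P[0]-u*35)
E
```

```text
2.9 [298.97829423 605.17948491 229.63990345]
[[ 0.    -0.897  0.443]
 [-0.     0.443  0.897]
 [-1.    -0.    -0.   ]]
[2.63821637 2.87821637 3.11821637 3.35821637 3.59821637]
[[-0.002 -0.001 -0.001 -0.986 -0.    -0.   ]]
[[-0.002 -0.001 -0.001  0.014 -0.     0.   ]]
start pt [ 679.35853977 -124.27949971] box center [ 697.75367636 -134.40960089]
```

>>> arm_command(moves=[[[0, -0.3, -0.22, 0, 0, 0], [0, -0.6, -0.44, 0, 0, 0], [0, -0.9, -0.65, 0, 0, 0]]], grip=0, force=20)

```text
clock: 3.28
position: [377.3, 456.5, 229.7]
tool_rot: [-0.865, 1.392, 0.865]
ft_force: [0.2, 0.3, 0.8]
width: 0.728
```

>>> arm_command(moves=[[[0, -0.3, -0.22, 0, 0, 0], [0, -0.6, -0.44, 0, 0, 0], [0, -0.9, -0.65, 0, 0, 0]]])

```text
clock: 3.65
position: [455.2, 309.1, 229.9]
tool_rot: [-0.865, 1.391, 0.865]
ft_force: [0.7, 0.3, 0.5]
width: 0.404
```

>>> arm_command(moves=[[[0, -0.3, -0.22, 0, 0, 0], [0, -0.6, -0.44, 0, 0, 0], [0, -0.9, -0.65, 0, 0, 0]]])

```text
clock: 4.03
position: [533.1, 161.8, 229.9]
tool_rot: [-0.865, 1.391, 0.865]
ft_force: [1.4, -0.3, -0.3]
width: 0.08
```

>>> arm_command(moves=[[[0, -0.3, -0.22, 0, 0, 0], [0, -0.6, -0.44, 0, 0, 0], [0, -0.9, -0.65, 0, 0, 0], [0, -0.9, -0.65, 0, 0, 0]]])

```text
clock: 4.53
position: [611.3, 13.5, 229.1]
tool_rot: [-0.862, 1.394, 0.862]
ft_force: [-0.6, 0.5, 0.9]
width: 0.006
```

Run:
```python
from h import *
R=Ro.from_rotvec([-0.866,1.393,0.865])
# commanded
M=np.array([[0,-.897,.443],[0,.443,.897],[-1,0,0]])
c=np.array([298.947,605.197,229.646])+M@np.array([0,-540,-390])
print(c, r.get_obs()["position"])
Rm=Ro.from_matrix(M)
print(plan([([679.4,-124.3,140],2.638,-1),([679.4,-124.3,60],2.638,-1)],(c,Rm)).round(3))
```

```text
[610.557  16.147 229.646] [611.3169071   13.45712379 229.0855239 ]
[[ 0.598 -0.826 -0.636  0.014  0.     0.   ]
 [ 1.131 -0.826 -0.636  0.014  0.     0.   ]]
```

>>> arm_command(moves=[[[0.15, -0.25, -0.2, 0, 0, 0], [0.3, -0.5, -0.4, 0, 0, 0], [0.6, -0.83, -0.64, 0.014, 0, 0], [0.6, -0.83, -0.64, 0.014, 0, 0], [0.6, -0.83, -0.64, 0.014, 0, 0]]])

```text
clock: 5.15
position: [679.3, -124.4, 139.3]
tool_rot: [-0.831, 1.407, 0.832]
ft_force: [-0.1, 0.3, 0.3]
width: 0.005
```

Run:
```python
from h import *
o=r.get_obs();print(o["position"],o["clock"],o["q"],o["qd"])
for n in("top","scene"):
    im=vision.snapshot(n); o=r.get_obs()
    print(proj(n,[679.4,-124.3,129]),o["position"],o["ft_force"])
    c=proj(n,[600,-100,50])[0].astype(int);x0,y0=c[0]-100,c[1]-75
    cv2.imwrite(f"pics/{n}1.png",cv2.resize(im[y0:y0+150,x0:x0+200,::-1],None,fx=4,fy=4,interpolation=cv2.INTER_CUBIC));print(x0,y0)
```

```text
[ 679.316913   -124.3739253   139.25759259] 5.15 [-2.18124188e-01  1.86660149e-01  1.51012715e+00  2.64140806e-04
  1.44593822e+00 -1.28623363e+00] [ 0.02031869 -0.03539639 -0.00750433  0.00301267  0.00823092  0.00555657]
[[347.38245176 161.14972443]] [ 679.50422323 -123.81631738  140.45140313] [-0.42915797  1.17671593  0.26382246]
232 128
[[238.86819656 224.0160631 ]] [ 679.59342836 -123.57156142  141.0240713 ] [0.31698078 0.79871179 0.07671651]
147 146
```

View pics/scene1.png

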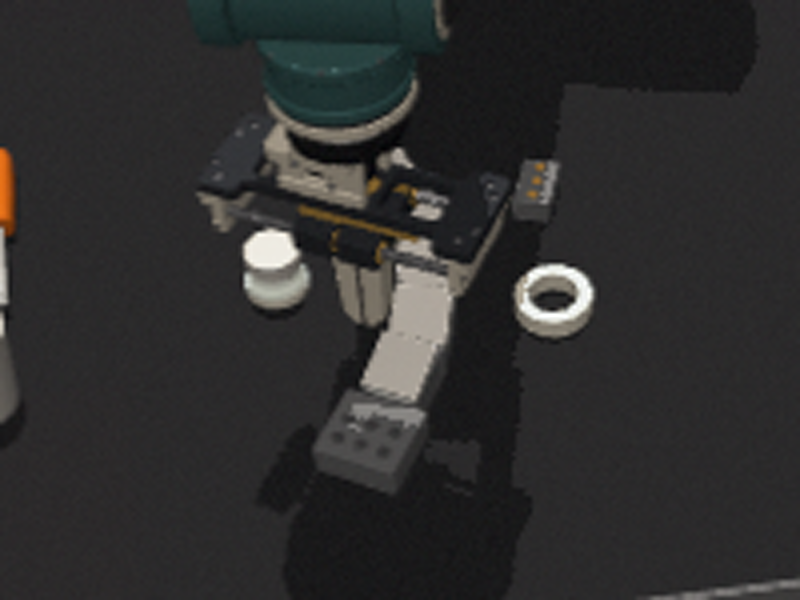

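>>> arm_command(moves=[[[0.2, 0, 0, 0, 0, 0], [0.4, 0, 0, 0, 0, 0], [0.55, 0, 0, 0, 0, 0], [0.6, 0, 0, 0, 0, 0], [0.62, 0, 0, 0, 0, 0], [0.62, 0, 0, 0, 0, 0], [0.62, 0, 0, 0, 0, 0], [0.62, 0, 0, 0, 0, 0]]])

```text
clock: 6.25
position: [679.7, -124.9, 47.1]
tool_rot: [-0.832, 1.406, 0.831]
ft_force: [-0.1, -0.5, 0.8]
width: 0.005
```

Run:
```python
from h import *
for n in("scene",):
    im=vision.snapshot(n); o=r.get_obs()
    print(o["clock"],o["position"],o["ft_force"])
    c=proj(n,[600,-100,50])[0].astype(int);x0,y0=c[0]-100,c[1]-75
    cv2.imwrite(f"pics/{n}2.png",cv2.resize(im[y0:y0+150,x0:x0+200,::-1],None,fx=4,fy=4,interpolation=cv2.INTER_CUBIC));print(x0,y0)
```

```text
6.3 [ 679.61349542 -124.88201286   46.98400386] [ 0.89461363 -0.49199728  0.35388306]
147 146
```

View pics/scene2.png

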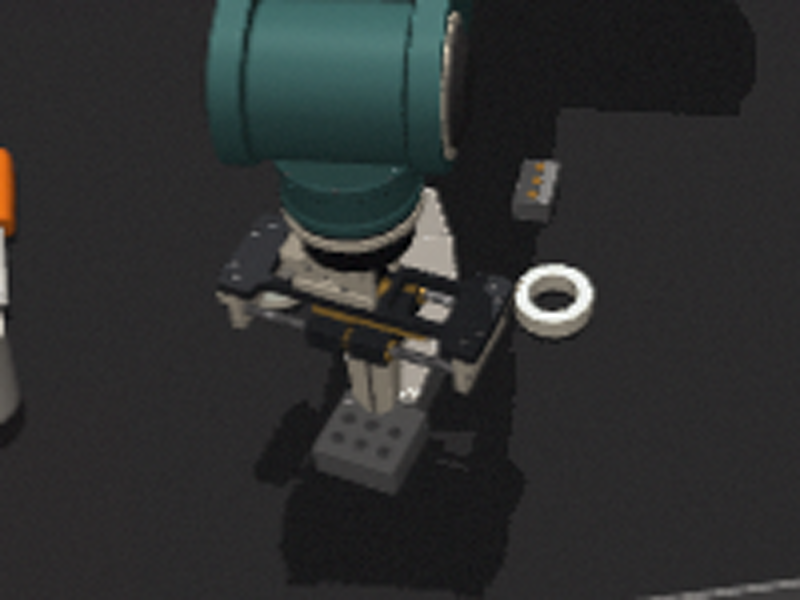

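>>> arm_command(moves=[[[0, 0.03, 0, 0, 0, 0], [0, 0.06, 0, 0, 0, 0], [0, 0.09, 0, 0, 0, 0], [0, 0.12, 0, 0, 0, 0], [0, 0.15, 0, 0, 0, 0], [0, 0.18, 0, 0, 0, 0]]])

```text
clock: 7.05
position: [655.5, -111.6, 46.6]
tool_rot: [-0.831, 1.406, 0.832]
ft_force: [1.0, 0.1, 0.3]
width: 0.003
```

>>> arm_command(moves=[[[0, 0.03, 0, 0, 0, 0], [0, 0.06, 0, 0, 0, 0], [0, 0.09, 0, 0, 0, 0], [0, 0.12, 0, 0, 0, 0], [0, 0.15, 0, 0, 0, 0]]])

```text
clock: 7.68
position: [635.8, -100.8, 46.6]
tool_rot: [-0.831, 1.406, 0.831]
ft_force: [0.2, 0.3, 1.0]
width: 0.008
```

Run:
```python
from h import *
for n in("scene",):
    im=vision.snapshot(n); o=r.get_obs()
    print(o["clock"],o["position"],o["ft_force"])
    c=proj(n,[600,-100,50])[0].astype(int);x0,y0=c[0]-100,c[1]-75
    cv2.imwrite(f"pics/{n}3.png",cv2.resize(im[y0:y0+150,x0:x0+200,::-1],None,fx=4,fy=4,interpolation=cv2.INTER_CUBIC));print(x0,y0)
```

```text
7.725 [ 635.52109048 -100.62373442   46.62113463] [0.32004427 0.71546203 0.24623512]
147 146
```

View pics/scene3.png

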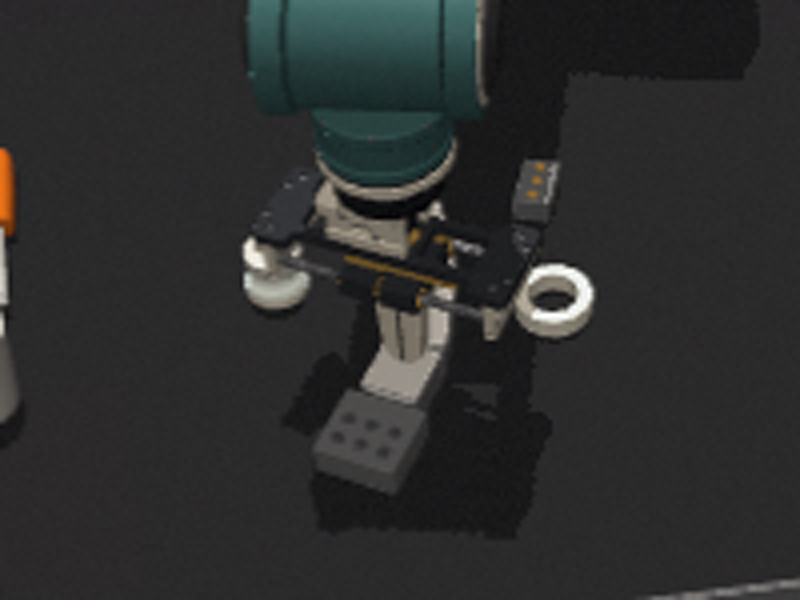

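>>> arm_command(moves=[[[0.002, 0, 0, 0, 0, 0], [0.004, 0, 0, 0, 0, 0], [0.006, 0, 0, 0, 0, 0], [0.006, 0, 0, 0, 0, 0]]])

```text
clock: 8.22
position: [636.1, -101.0, 45.6]
tool_rot: [-0.831, 1.406, 0.831]
ft_force: [-0.3, -0.4, -0.6]
width: 0.008
```

>>> arm_command(moves=[[[0.002, 0, 0, 0, 0, 0], [0.003, 0, 0, 0, 0, 0], [0.003, 0, 0, 0, 0, 0]]])

```text
clock: 8.6
position: [636.1, -101.0, 45.3]
tool_rot: [-0.831, 1.406, 0.831]
ft_force: [0.1, 0.1, -0.0]
width: 0.007
```

```bash
cat >> h.py <<'E'
def Rh(yaw):
    z=-np.array([-np.sin(yaw),np.cos(yaw),0]); x=np.array([0,0,-1.]); return Ro.from_matrix(np.c_[x,np.cross(z,x),z])
def stroke(i,base,prof):
    """base=(x,y,z,yaw)"""
    P,a=place(np.load("fit.npy")); a=a-22*np.pi
    T=[]
    for d,h,f in prof:
        u=np.array([np.cos(a[i]),np.sin(a[i])])
        if d<0: u=np.array([np.cos(a[i-1]),np.sin(a[i-1])])
        T.append(([*(P[i]+d*u),45+h],a[i-1]+(a[i]-a[i-1])*f,-1))
    b=(np.array(base[:3]),Rh(base[3]))
    rows=plan(T,b).round(3); print([[float(v)+0 for v in q] for q in rows])
    e=rows[-1]; p=b[0]+b[1].apply(e[:3]*150); print("end",p.round(2).tolist(),round(base[3]-e[3]*np.pi,4))
prof=[(-11,1.2,0),(-7,2,.3),(-2,2.2,.7),(4,2.2,1),(10,2.,1),(16,1.6,1),(22,1.2,1),(28,.8,1),(33,.5,1),(36,.4,1),(36,.4,1)]
E
python3 -c "
from h import *
stroke(1,(636.2,-101.2,45.3,2.639),prof)"
```

```text
[[-0.006, 0.027, 0.004, 0.0, 0.0, 0.0], [-0.011, 0.054, 0.004, -0.023, 0.0, 0.0], [-0.013, 0.087, 0.004, -0.053, 0.0, 0.0], [-0.013, 0.126, -0.002, -0.076, 0.0, 0.0], [-0.011, 0.165, -0.012, -0.076, 0.0, 0.0], [-0.009, 0.204, -0.021, -0.076, 0.0, 0.0], [-0.006, 0.243, -0.031, -0.076, 0.0, 0.0], [-0.003, 0.282, -0.04, -0.076, 0.0, 0.0], [-0.001, 0.314, -0.048, -0.076, 0.0, 0.0], [-0.001, 0.334, -0.053, -0.076, 0.0, 0.0], [-0.001, 0.334, -0.053, -0.076, 0.0, 0.0]]
end [588.47, -84.03, 45.45] 2.8778
```

>>> arm_command(moves=[[[-0.006, 0.027, 0.004, 0, 0, 0], [-0.011, 0.054, 0.004, -0.023, 0, 0], [-0.013, 0.087, 0.004, -0.053, 0, 0], [-0.013, 0.126, -0.002, -0.076, 0, 0], [-0.011, 0.165, -0.012, -0.076, 0, 0], [-0.009, 0.204, -0.021, -0.076, 0, 0], [-0.006, 0.243, -0.031, -0.076, 0, 0], [-0.003, 0.282, -0.04, -0.076, 0, 0], [-0.001, 0.314, -0.048, -0.076, 0, 0], [-0.001, 0.334, -0.053, -0.076, 0, 0], [-0.001, 0.334, -0.053, -0.076, 0, 0]]])

```text
clock: 9.98
position: [588.3, -83.8, 45.5]
tool_rot: [-1.013, 1.323, 1.013]
ft_force: [0.1, -0.8, -0.2]
width: 0.006
```

Run:
```python
from h import *
stroke(2,(588.47,-84.03,45.45,2.8778),prof)
for n in("scene","top"):
    im=vision.snapshot(n); o=r.get_obs()
    print(o["clock"],o["position"],o["ft_force"])
    c=proj(n,[600,-100,50])[0].astype(int);x0,y0=c[0]-100,c[1]-75
    cv2.imwrite(f"pics/{n}4.png",cv2.resize(im[y0:y0+150,x0:x0+200,::-1],None,fx=4,fy=4,interpolation=cv2.INTER_CUBIC));print(x0,y0)
```

```text
[[-0.005, 0.02, 0.0, 0.0, 0.0, 0.0], [-0.01, 0.046, 0.0, -0.023, 0.0, 0.0], [-0.012, 0.08, 0.0, -0.054, 0.0, 0.0], [-0.012, 0.119, -0.006, -0.077, 0.0, 0.0], [-0.01, 0.158, -0.016, -0.077, 0.0, 0.0], [-0.008, 0.196, -0.025, -0.077, 0.0, 0.0], [-0.005, 0.235, -0.035, -0.077, 0.0, 0.0], [-0.002, 0.274, -0.044, -0.077, 0.0, 0.0], [0.0, 0.307, -0.052, -0.077, 0.0, 0.0], [0.0, 0.326, -0.057, -0.077, 0.0, 0.0], [0.0, 0.326, -0.057, -0.077, 0.0, 0.0]]
end [539.03, -79.53, 45.45] 3.1197
10.025 [588.4092673  -83.82366549  45.49222844] [0.59925853 0.13630549 0.92085926]
147 146
10.075 [588.42983965 -83.82723788  45.45092067] [ 0.06651069 -0.25589212 -0.60845677]
232 128
```

View pics/scene4.png

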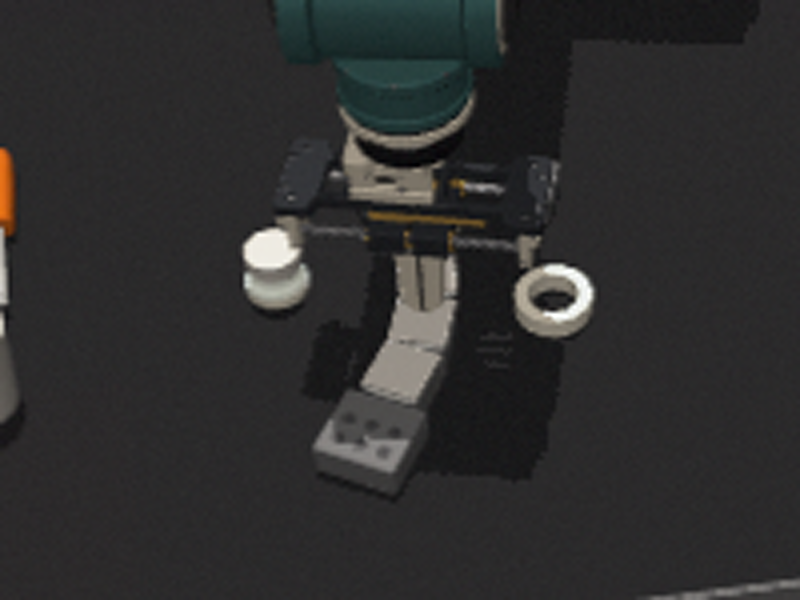

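View pics/top4.png

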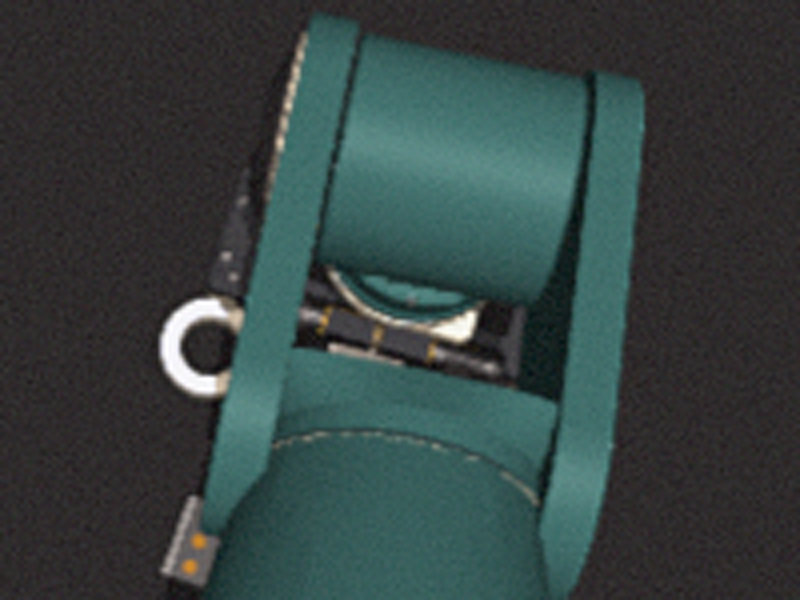

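>>> arm_command(moves=[[[-0.005, 0.02, 0, 0, 0, 0], [-0.01, 0.046, 0, -0.023, 0, 0], [-0.012, 0.08, 0, -0.054, 0, 0], [-0.012, 0.119, -0.006, -0.077, 0, 0], [-0.01, 0.158, -0.016, -0.077, 0, 0], [-0.008, 0.196, -0.025, -0.077, 0, 0], [-0.005, 0.235, -0.035, -0.077, 0, 0], [-0.002, 0.274, -0.044, -0.077, 0, 0], [0, 0.307, -0.052, -0.077, 0, 0], [0, 0.326, -0.057, -0.077, 0, 0], [0, 0.326, -0.057, -0.077, 0, 0]]])

```text
clock: 11.45
position: [538.8, -79.3, 45.5]
tool_rot: [-1.193, 1.22, 1.193]
ft_force: [0.9, 0.7, -0.3]
width: 0.009
```

Run:
```python
from h import *
stroke(3,(539.03,-79.53,45.45,3.1197),prof)
for n in("scene",):
    im=vision.snapshot(n); o=r.get_obs()
    print(o["clock"],o["position"],o["ft_force"])
    c=proj(n,[600,-100,50])[0].astype(int);x0,y0=c[0]-100,c[1]-75
    cv2.imwrite(f"pics/{n}5.png",cv2.resize(im[y0:y0+150,x0:x0+200,::-1],None,fx=4,fy=4,interpolation=cv2.INTER_CUBIC));print(x0,y0)
```

```text
[[-0.005, 0.02, 0.0, 0.0, 0.0, 0.0], [-0.01, 0.047, 0.0, -0.022, 0.0, 0.0], [-0.012, 0.08, 0.0, -0.053, 0.0, 0.0], [-0.012, 0.119, -0.006, -0.076, 0.0, 0.0], [-0.01, 0.158, -0.016, -0.076, 0.0, 0.0], [-0.008, 0.197, -0.025, -0.076, 0.0, 0.0], [-0.005, 0.236, -0.035, -0.076, 0.0, 0.0], [-0.002, 0.275, -0.044, -0.076, 0.0, 0.0], [0.0, 0.307, -0.052, -0.076, 0.0, 0.0], [0.0, 0.327, -0.057, -0.076, 0.0, 0.0], [0.0, 0.327, -0.057, -0.076, 0.0, 0.0]]
end [489.8, -87.0, 45.45] 3.3585
11.5 [538.91785305 -79.29597204  45.46142069] [ 0.32937209  0.12205735 -0.53544899]
147 146
```

View pics/scene5.png

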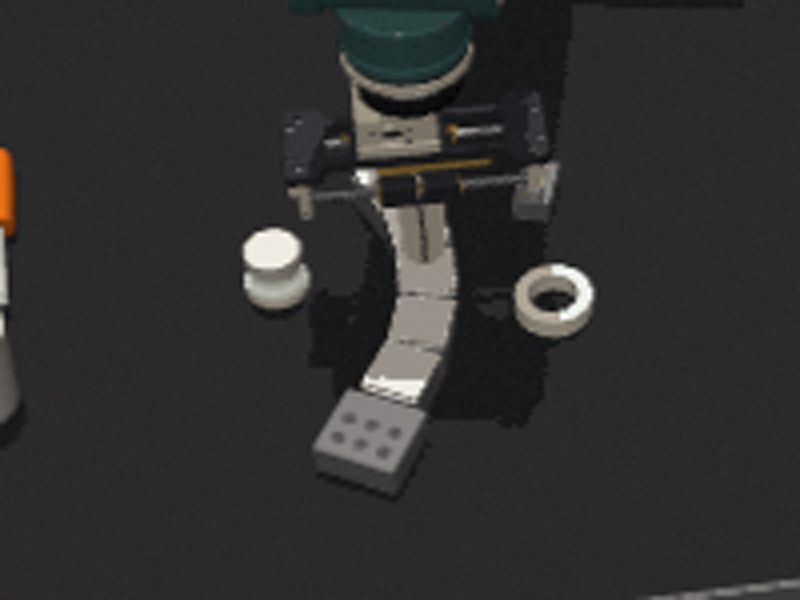

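The fingers, at about (420,255) in the crop, are on lid 3. Lids 1 to 3 lie flat and the force is near zero. Next is lid 4.

>>> arm_command(moves=[[[-0.005, 0.02, 0, 0, 0, 0], [-0.01, 0.047, 0, -0.022, 0, 0], [-0.012, 0.08, 0, -0.053, 0, 0], [-0.012, 0.119, -0.006, -0.076, 0, 0], [-0.01, 0.158, -0.016, -0.076, 0, 0], [-0.008, 0.197, -0.025, -0.076, 0, 0], [-0.005, 0.236, -0.035, -0.076, 0, 0], [-0.002, 0.275, -0.044, -0.076, 0, 0], [0, 0.307, -0.052, -0.076, 0, 0], [0, 0.327, -0.057, -0.076, 0, 0], [0, 0.327, -0.057, -0.076, 0, 0]]])

```text
clock: 12.88
position: [489.6, -86.8, 45.5]
tool_rot: [-1.367, 1.099, 1.367]
ft_force: [-0.8, -0.5, 0.7]
width: 0.005
```

Run:
```python
from h import *
stroke(4,(489.8,-87.0,45.45,3.3585),prof)
for n in("scene",):
    im=vision.snapshot(n); o=r.get_obs()
    print(o["clock"],o["position"],o["ft_force"],o["q"])
    c=proj(n,[500,-100,50])[0].astype(int);x0,y0=c[0]-100,c[1]-75
    cv2.imwrite(f"pics/{n}6.png",cv2.resize(im[y0:y0+150,x0:x0+200,::-1],None,fx=4,fy=4,interpolation=cv2.INTER_CUBIC));print(x0,y0)
```

```text
[[-0.005, 0.019, 0.0, 0.0, 0.0, 0.0], [-0.01, 0.046, 0.0, -0.023, 0.0, 0.0], [-0.012, 0.079, 0.0, -0.053, 0.0, 0.0], [-0.012, 0.119, -0.006, -0.076, 0.0, 0.0], [-0.01, 0.158, -0.016, -0.076, 0.0, 0.0], [-0.008, 0.196, -0.025, -0.076, 0.0, 0.0], [-0.005, 0.235, -0.035, -0.076, 0.0, 0.0], [-0.002, 0.274, -0.044, -0.076, 0.0, 0.0], [0.0, 0.306, -0.052, -0.076, 0.0, 0.0], [0.0, 0.326, -0.057, -0.076, 0.0, 0.0], [0.0, 0.326, -0.057, -0.076, 0.0, 0.0]]
end [443.89, -105.87, 45.45] 3.5973
12.925 [489.68105818 -86.77461428  45.44806616] [ 0.09288162  0.17168047 -0.00288162] [-2.26670594e-01 -1.63685219e-01  2.02268426e+00 -2.39022587e-05
  1.28263964e+00 -2.01399118e+00]
144 122
```

View pics/scene6.png

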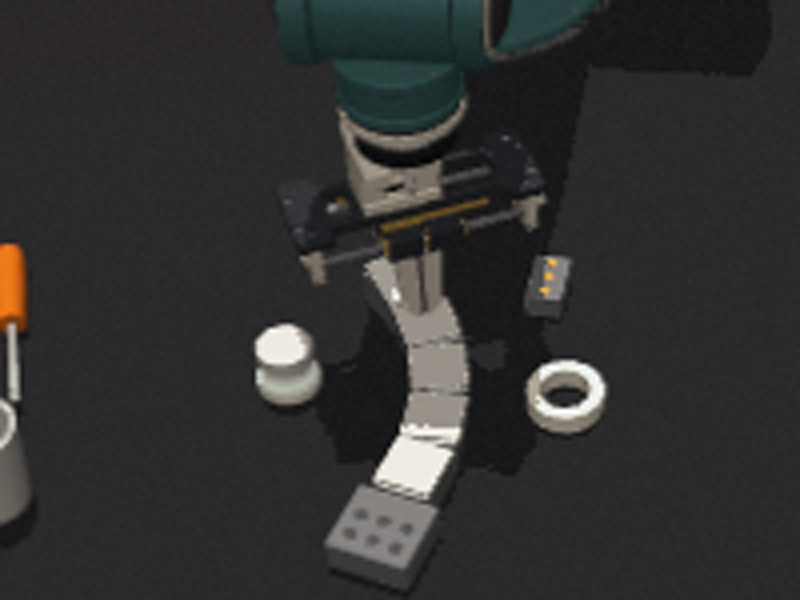

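The fingers, at about (425,300), are on lid 4. Lids 1 to 4 are flat and lid 5 still stands ajar, so I stroke lid 5 next.

>>> arm_command(moves=[[[-0.005, 0.019, 0, 0, 0, 0], [-0.01, 0.046, 0, -0.023, 0, 0], [-0.012, 0.079, 0, -0.053, 0, 0], [-0.012, 0.119, -0.006, -0.076, 0, 0], [-0.01, 0.158, -0.016, -0.076, 0, 0], [-0.008, 0.196, -0.025, -0.076, 0, 0], [-0.005, 0.235, -0.035, -0.076, 0, 0], [-0.002, 0.274, -0.044, -0.076, 0, 0], [0, 0.306, -0.052, -0.076, 0, 0], [0, 0.326, -0.057, -0.076, 0, 0], [0, 0.326, -0.057, -0.076, 0, 0]]])

```text
clock: 14.3
position: [443.7, -105.7, 45.5]
tool_rot: [-1.536, 0.958, 1.536]
ft_force: [-0.5, 0.9, 0.7]
width: 0.005
```

>>> arm_command(moves=[[[-0.1, 0, 0, 0, 0, 0], [-0.4, 0, 0, 0, 0, 0], [-0.75, 0, 0, 0, 0, 0], [-1, 0, 0, 0, 0, 0]]])

```text
clock: 14.8
position: [444.1, -105.6, 199.1]
tool_rot: [-1.538, 0.957, 1.534]
ft_force: [0.4, -0.1, -0.8]
width: 0.004
```

```bash
python3 -c "
from h import *
o=r.get_obs();print(o['clock'],o['position'],o['q'])
print(plan([(o['position']+[0,200,0],3.5973,-1),(o['position']+[150,0,0],3.5973,-1)],(o['position'],Ro.from_rotvec(o['tool_rot']))).round(2))"
```

```text
14.8 [ 444.07211467 -105.58624467  199.0550488 ] [-2.89324262e-01 -3.69486735e-01  1.93136517e+00 -6.58152709e-06
  1.57713075e+00 -2.31567356e+00]
[[-0.   -0.59  1.2  -0.   -0.    0.  ]
 [ 0.   -0.9  -0.44 -0.   -0.    0.  ]]
```

>>> arm_command(moves=[[[0, -0.17, 0.33, 0, 0, 0], [0, -0.33, 0.66, 0, 0, 0], [0, -0.5, 1, 0, 0, 0]]])

```text
clock: 15.18
position: [445.0, 63.7, 196.9]
tool_rot: [-1.537, 0.958, 1.534]
ft_force: [0.4, -0.8, -0.1]
width: 0.002
```

>>> arm_command(moves=[[[0, -0.17, 0.33, 0, 0, 0], [0, -0.33, 0.66, 0, 0, 0], [0, -0.5, 1, 0, 0, 0], [0, -0.5, 1, 0, 0, 0], [0, -0.5, 1, 0, 0, 0], [0, -0.5, 1, 0, 0, 0]]])

```text
clock: 15.92
position: [446.8, 228.8, 195.9]
tool_rot: [-1.536, 0.959, 1.535]
ft_force: [-0.7, -0.5, -0.9]
width: 0.003
```

Run:
```python
from h import *
P,a=place(np.load("fit.npy"))
for n in("scene","top"):
    im=vision.snapshot(n); o=r.get_obs()
    c=proj(n,[550,-90,30])[0].astype(int);x0,y0=c[0]-80,c[1]-60
    cv2.imwrite(f"pics/{n}7.png",cv2.resize(im[y0:y0+120,x0:x0+160,::-1],None,fx=5,fy=5,interpolation=cv2.INTER_CUBIC));print(x0,y0)
    for l in ["gel_jar","tape_roll","adapter","meter","beaker","red_tray","driver"]:
        d=vision.landmark_of(n,l)
        if d: print(l,toworld(n,d[0]["point"]).round(0))
print(o["clock"],o["position"],o["ft_force"])
```

```text
169 153
gel_jar [ 524. -198.   -4.]
tape_roll [578.  14.  -4.]
adapter [457.  19.   1.]
meter [459. 412.   3.]
beaker [ 610. -416.   -3.]
red_tray [526. -78.  34.]
driver [ 441. -414.    0.]
246 165
gel_jar [ 525. -196.   -1.]
tape_roll [579.  12.  -0.]
adapter [460.  17.   2.]
beaker [ 607. -418.    0.]
red_tray [647. 390.  -2.]
driver [ 440. -415.   -2.]
16.375 [446.61382165 229.59340958 195.46494385] [-0.41205135  0.4482819   0.40266894]
```

View pics/scene7.png

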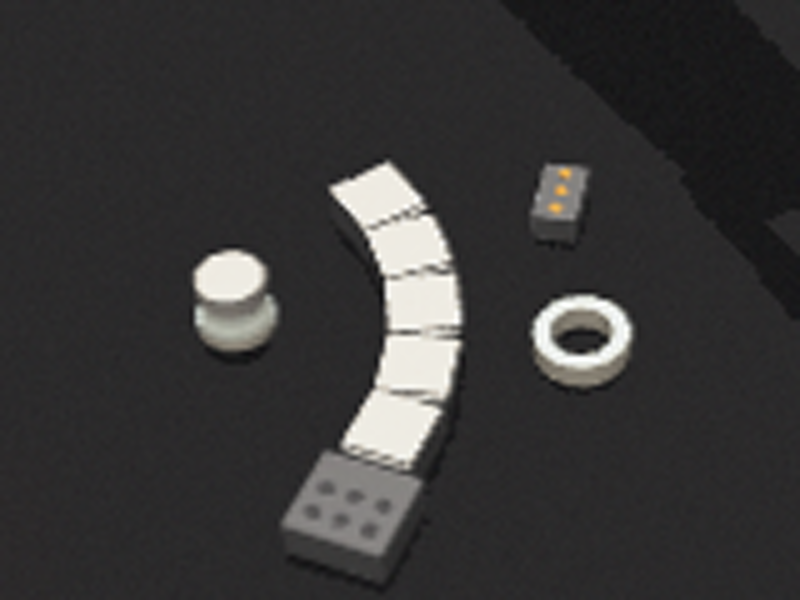

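View pics/top7.png

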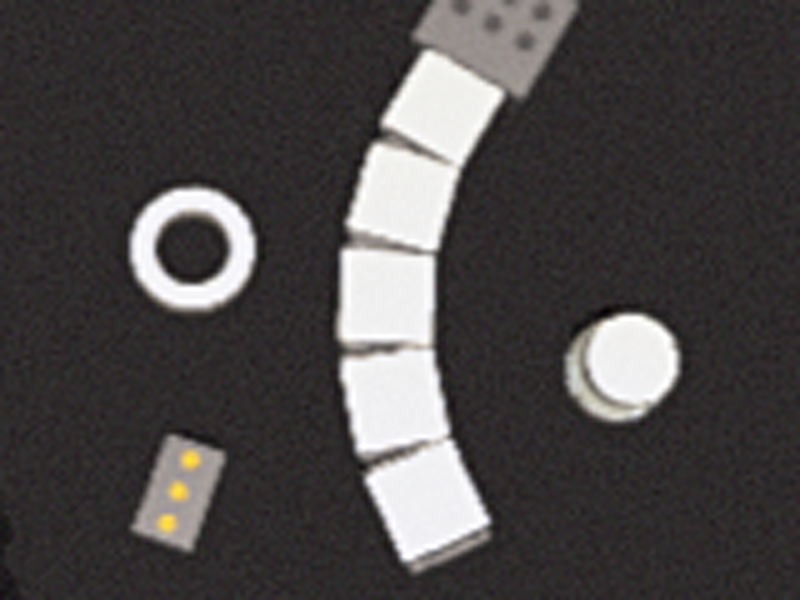

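Both views show all five lids flat with even, narrow gaps, the bystanders where they were, and the arm clear. I'm handing it in.

```bash
python3 -c "
from plant import r
print(r.hand_in()); o=r.get_obs(); print(o['clock'],o['ft_force'])"
```

```text
the job is handed in; nothing more can be done
None
the job is handed in; nothing more can be done
```

I stroked the closed fingertips along the duct from the junction box to the bare end, laying lids 1 to 5 down in order. I then lifted the arm away and handed the job in at about 16.4 s; the hand-in reports no verdict.

- **Lids:** the final pictures from both cameras show all five lids lying flat, with the fingers having last passed about 0.5 mm above the shut height at each free edge. I did not measure the lid angles directly.
- **Force:** readings taken at the end of each move stayed at noise level, under about 1 N. I did not sample the force during the strokes.
- **Bystanders:** the ones found again after the strokes were within about 5 mm of their first positions, which is about the measurement error.
- **Checks that disagreed:** in the last scene picture the network placed the red tray on the duct, which I took as a false detection because the top camera put it back at its start. The top camera did not find the meter in that last check, but the scene camera did, unmoved.

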